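Unlock the valve-core bin and hold its lid open

TASK

With the chrome valve core tool, turn the screw of the bin's yellow latch about a quarter turn anticlockwise (seen from above) so that its arm swings clear of the lid, then stand the tool upright on the bench and let it go. Then take hold of the steel lid, which has a red tongue in front to grip, lift it and hold it still at 50 degrees open so that the fitter can pick out cores: the lid falls shut by itself, so finish while still holding it there with the gripper. Leave the three valve stems, the balance weight and the brass cap where they are, and do not touch the latch with the gripper.

Things in the scene. Friction and masses are not known exactly. Their poses are not given: they have to be found in the camera images.
- bin: Blue steel parts bin, fixed to the bench, 130 (x) x 180 (y) x 85 mm high, origin under its centre. Its x axis points from the front (tongue side) to the hinge side, y to its left, z up. On its right side (-y) an ear carries the yellow latch. It contains some brass valve cores under the lid.
- lid (a joint): Opening angle of the steel lid, rad: 0 closed (level), grows as its front edge (bin -x) rises, stop at 1.3; 50 degrees is 0.873. Axis along the bin's y through point lid_hinge. 0.32 kg, almost frictionless hinge, so it falls shut from any angle; lifting takes about 2 N at the tongue.
- lid_hinge (a point): A point on the lid's hinge axis at the middle of the bin's far (+x) top edge, 85 mm above the bench. Its axes turn with the lid. The lid plate is 4 mm thick, reaches 136 mm from the hinge axis to its front edge and is 186 mm wide; its top is 4 mm above this point when shut.
- lid_tongue (a point): Grip point of the red lift tongue that sticks out from the middle of the lid's front edge, in the lid's plane: 50 mm long, 18 mm wide (along the bin's y), 12 mm thick. This point is on its centreline, 32 mm in front of the lid's edge, 168 mm from the hinge axis and 2 mm above the lid's underside plane. Its axes turn with the lid: x along the tongue to the hinge, y across it.
- latch (a joint): Angle of the yellow turn-latch, rad: 0 = its arm (34 mm long from the screw axis, 12 mm wide, 5 mm thick) points along the bin's +y, over the lid, and really blocks it; it grows anticlockwise seen from above. The arm clears the lid at about 1.3; the stop is at 1.75. It stays where it is left (friction about 0.05 N m).
- latch_head (a point): The latch's screw, on its vertical axis at the latch's flat top face, 96 mm above the bench; turns with the latch. On it stands a brass tang (the screw head): 4 mm thick (along this point's x), 20 mm long (along its y, which is also the direction of the arm), 8 mm high.
- tool_mid (a point): Loose squat chrome valve core tool, 64 mm tall, 0.13 kg, upright. This point is on its axis, 37 mm above its foot, amid the 20 x 20 mm square grip (sides along its x and y, 14 to 60 mm up; 17 mm round top). Foot 26 x 24 mm with a slot right through along its y, 10 mm deep, 6.4 mm wide (9 in the lowest 2.5 mm). On the tang its foot meets the latch's top face; play 0.13 rad each way.
- stem0_mid (a point): Black rubber snap-in valve stem, 19 mm wide foot, 42 mm tall, standing; this point at its centre, 21 mm up. Leave alone.
- stem1_mid (a point): Black rubber snap-in valve stem, 19 mm wide foot, 42 mm tall, standing; this point at its centre, 21 mm up. Leave alone.
- stem2_mid (a point): Black rubber snap-in valve stem, 19 mm wide foot, 42 mm tall, standing; this point at its centre, 21 mm up. Leave alone.
- weight_mid (a point): Grey zinc clip-on balance weight, a slightly bent bar 62 x 13 x 17 mm with a steel clip, lying; this point 6 mm up at its middle. Leave alone.
- cap_mid (a point): Brass valve cap, 11 mm wide, 12 mm tall; this point at its centre. Leave alone.
There are look-alikes about, which are no part of the job. There is more than one size of the part that bears tool_mid; the job needs the smallest.

How it is judged:
By the outcome, as a careful person would: the job done as asked, in the order asked, and still so for the second after the job is handed in, while the arm keeps its last pose, push and grip.
It also fails if it takes over 58 s, if anything falls off the work surface, if the arm or the gripper's body presses on something with over 40 N, if the wrist force passes 120 N, or if a joint passes its speed limit or range.

ROBOT

A 6-joint arm with a two-finger parallel gripper is mounted at the origin on the work surface. World frame = base frame: x ahead of the robot, y to its left, z up, the work surface at z = 0. Lengths are in mm, angles in rad, forces in N, time in s.
With the tool pointing down it reaches from about 275 to 825 mm from the base axis. Payload 5.2 kg.
Tool frame: the origin (TCP) lies at the very end of the fingers, on their centre line; the grasp point (between the pads) lies 19 mm behind it; z points along the fingers, y is the direction in which the jaws open and shut (so a half turn about z gives the same grasp; the last joint's range is limited). The gripper opens to 93 mm and grips with 3 to 60 N. Pads are 15 mm wide; open, the fingers measure 128 mm over their backs; the gripper's body (75 mm by 188 mm) begins 65 mm behind the grasp point.
Start: joints at [-1.311, 0.259, 1.535, -0, 1.348, -0.203], TCP at [245.571, -492.138, 189.953] pointing down, gripper open.
Joint ranges: [-3.14, 3.14], [-0.91, 2.08], [0.19, 2.58], [-1.22, 4.36], [0.22, 2.71], [-3.12, 3.12]. Speed limits (rad/s): [2.57, 2.57, 3.14, 3.14, 3.14, 3.14].

INTERFACE

Orientations are given as [roll, pitch, yaw] about the fixed x, y, z axes, in that order (R = Rz(yaw) Ry(pitch) Rx(roll)).
In Python, from bench import robot gives the robot as it stands. The module is installed in compiled form; this text tells all that it offers. Calls block until the motion is done:
- robot.move_ptp(position, orientation): joint-space move of the TCP to a pose.
- robot.move_linear(position, ori=None, speed=150, f_stop=None): straight line of the TCP; ori=None keeps the orientation; speed is the mean speed in mm/s. With f_stop (N) it stops when the force on the tool has changed by that much, and returns True; else False.
- robot.move_j(angles): joint-space move.
- robot.move_gripper(opening): opening from 0.0 (shut) to 1.0 (fully open); the grip force is fixed at half the most; returns when the fingers have stopped.
- robot.sleep(seconds).
- robot.inverse_kinematics(position, orientation): joint angles nearest the present ones, or None.
- robot.get_image(name): name is "side" or "top" or "wrist"; returns a dict with "img" (420x560x3 uint8, blue, green, red), "fovy" (degrees; the focal length in pixels is half the picture's height over the tangent of half this angle, whatever the lens; pixels are square), "cx", "cy" (the principal point, pixels), "k1" (the pictures are not rectified: a ray, as slopes to the right and down, at radius r is drawn at 1 + k1 r^2 times it, then the intrinsics apply), "eye" and "orientation" of the camera in the world. Camera axes: x right, y down, z forward; pixel columns grow to the right and rows downward; lengths in mm; the calibration is good to about 2 mm. A picture is of the moment at which its call begins. There is no depth.
A pose or a line that the arm cannot do raises robot.MotionError and nothing moves.
- robot.hand_in(): hands the job in, once; it reports no verdict.
Readings, each from a call of its own:
- robot.current_t(): time.
- robot.current_qpos(): joint angles.
- robot.current_joint_vel(): joint speeds.
- robot.current_joint_efforts(): joint torques, N m.
- robot.current_tcp_pos(): TCP position.
- robot.current_eef_rot(): TCP orientation.
- robot.current_contact_force(): force on the tool from outside, world axes, zero at the start.
- robot.current_ft_torque(): the same for the moment, N m.
- robot.current_gripper_width(): opening from 0.0 (shut) to 1.0 (fully open).
Only numpy, scipy, OpenCV 4.12 (cv2) and the standard library are available. Lean on these libraries where they do the work, as an engineer would, in place of code of your own. Each camera call takes 0.05 s, during which the arm holds its last target.

## Working session

There is one attempt and no reset: what is moved stays moved. The work goes in short steps, each a Python script; the robot and the scene stay as the last script left them, time stands still between calls to the robot, and variables do not carry over. Pictures are saved under pics/ and viewed, and the job is handed in when it is done.

```bash
mkdir -p pics
cat > h.py <<'E'
import numpy as np, cv2
from bench import robot
from scipy.spatial.transform import Rotation as R
def rot(o): return R.from_euler('xyz',o).as_matrix()
def snap(n,f):
    d=robot.get_image(n); cv2.imwrite('pics/'+f+'.png',d['img']); 
    np.save('pics/'+f+'.npy',{k:v for k,v in d.items()},allow_pickle=True); return d
def load(f): return np.load('pics/'+f+'.npy',allow_pickle=True).item()
def ray(d,u,v):
    f=d['img'].shape[0]/2/np.tan(np.radians(d['fovy'])/2)
    K=np.array([[f,0,d['cx']],[0,f,d['cy']],[0,0,1.]])
    p=cv2.undistortPointsIter(np.array([[[u,v]]],float),K,np.array([d['k1'],0,0,0,0.]),None,None,(3,100,1e-12))[0,0]
    return np.array(d['eye'],float), rot(d['orientation'])@np.array([p[0],p[1],1.])
def onz(d,u,v,z):
    e,r=ray(d,u,v); return e+r*(z-e[2])/r[2]
def proj(d,P):
    f=d['img'].shape[0]/2/np.tan(np.radians(d['fovy'])/2)
    c=rot(d['orientation']).T@(np.array(P,float)-d['eye']); s=c[:2]/c[2]; k=1+d['k1']*(s@s)
    return np.array([f*s[0]*k+d['cx'],f*s[1]*k+d['cy']])
E
python3 - <<'E'
from h import *
for n in ['side','top','wrist']:
    d=snap(n,n+'0'); print(n,d['fovy'],d['cx'],d['cy'],d['k1'],d['eye'],d['orientation'])
print(robot.current_t(),robot.current_eef_rot(),robot.current_gripper_width())
E
```

```text
side 43.17951725261911 281.59427893900505 216.56205735462677 -0.05086295021815079 [  321.27170641 -1052.21236907   736.34265475] [-2.11049451e+00  6.63717021e-04 -2.00792508e-01]
top 53.40347882144839 275.7721872094634 220.60917924721178 -0.03725582846760794 [ 354.1491616     2.54189704 1147.83866563] [-2.98347904  0.00365936 -1.59276262]
wrist 69.38002388099935 282.67544020201296 213.03670889020302 -0.015207772775760567 [ 316.83733882 -455.52550809  384.834438  ] [ 2.84695950e+00  1.83049701e-03 -1.10745999e+00]
0.15 [-3.14023407e+00 -2.62844585e-04  4.62801693e-01] 1.002383531744
```

View pics/side0.png

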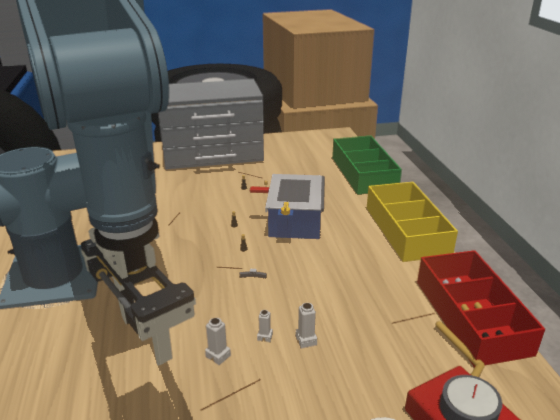

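View pics/top0.png

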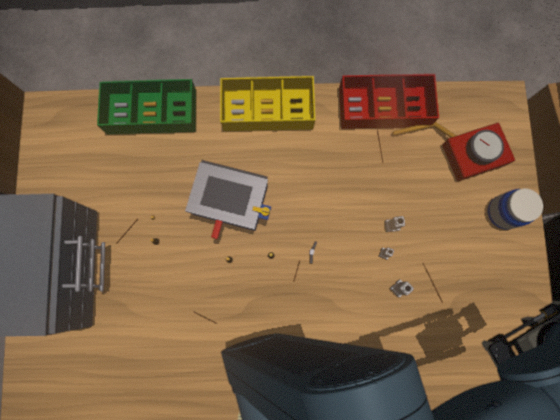

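View pics/wrist0.png

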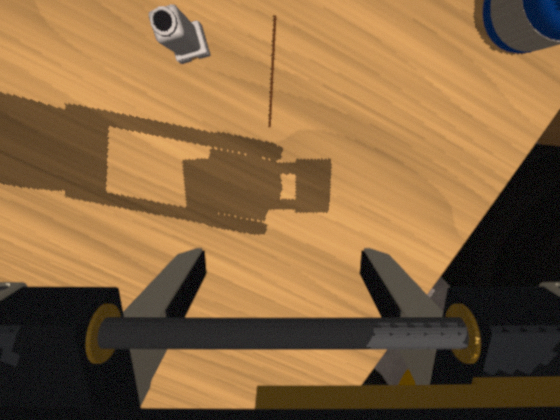

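Three upright chrome tools could be the one: side (217,340), (265,325) and (307,325), which are top (402,288), (387,253) and (397,222). The middle one is clearly the smallest. I'll check it in close crops, along with the bin.

Run:
```python
from h import *
s=load('side0');t=load('top0')
for a in [(402,288),(387,253),(397,222)]: print(onz(t,*a,60).round())
print('bin corners',[onz(t,*a,89).round() for a in [(204,161),(268,180),(255,230),(187,211)]])
c1=cv2.resize(s['img'][295:365,195:330],None,fx=5.5,fy=5.5,interpolation=cv2.INTER_CUBIC)
cv2.imwrite('pics/c1.png',c1)
c2=cv2.resize(t['img'][150:250,180:280],None,fx=6,fy=6,interpolation=cv2.INTER_CUBIC)
cv2.imwrite('pics/c2.png',c2)
```

```text
[ 344. -319.   60.]
[ 435. -286.   60.]
[ 517. -317.   60.]
bin corners [array([686., 188.,  89.]), array([631.,  21.,  89.]), array([500.,  56.,  89.]), array([553., 231.,  89.])]
```

View pics/c1.png

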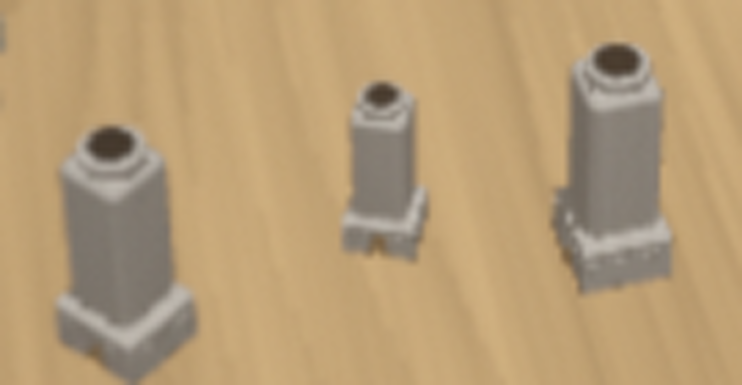

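View pics/c2.png

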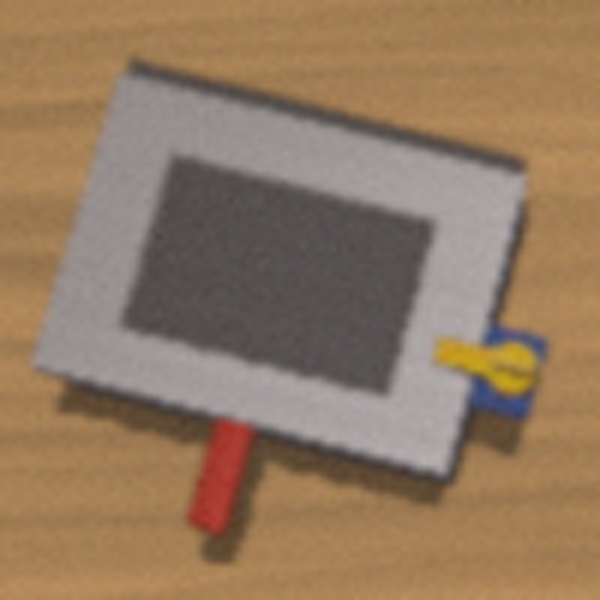

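The middle one is the right tool: it is about 2/3 the size of the others, and its slot opens towards the side camera. The latch is at c2 (515,370) with its arm over the lid. The tongue is at c2 (220,480). Next I'll take close views with the wrist camera.

Run:
```python
from h import *
t=load('top0')
print('latch',onz(t,265.8,211.7,96).round(1),'tongue',onz(t,216.7,230,90).round(1))
for a in [(229,259),(270,255),(155,240),(312,252),(152,217)]: print(onz(t,*a,30).round())
robot.move_ptp([360,-286,165],[np.pi,0,0])
d=snap('wrist','w1'); print(robot.current_t(),d['eye'],d['orientation'])
L=onz(t,265.8,211.7,96)
# camera over latch
yaw=-0.3
p=np.array([L[0]-80*np.cos(yaw),L[1]-80*np.sin(yaw),190])
print(p)
robot.move_ptp(p,[np.pi,0,yaw])
d=snap('wrist','w2'); print(robot.current_t(),d['eye'],d['orientation'])
print(robot.current_qpos())
```

```text
latch [545.6  27.7  96. ] tongue [501.9 154.4  90. ]
[431. 130.  30.]
[440.  20.  30.]
[487. 330.  30.]
[445. -92.  30.]
[550. 340.  30.]
1.1417 [ 439.9115649  -286.25635122  360.88400866] [ 2.84685892e+00 -1.13804704e-03 -1.56919171e+00]
[469.14493058  51.36519006 190.        ]
2.525 [545.60482917  26.63991707 385.46639843] [ 2.84664053e+00 -7.79571584e-04 -1.87102250e+00]
[-1.30141435e-01  1.17307744e-01  1.71182870e+00 -4.14590644e-04
  1.31262023e+00  1.74209134e+00]
```

View pics/w1.png

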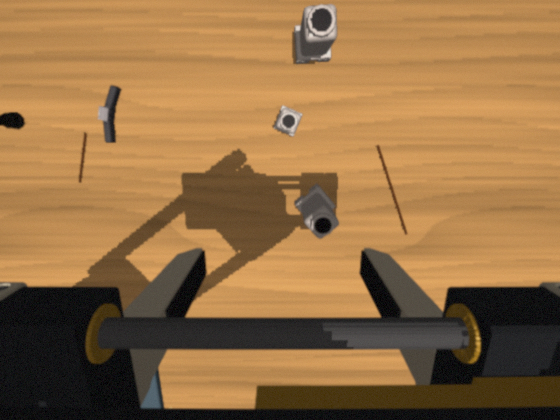

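View pics/w2.png

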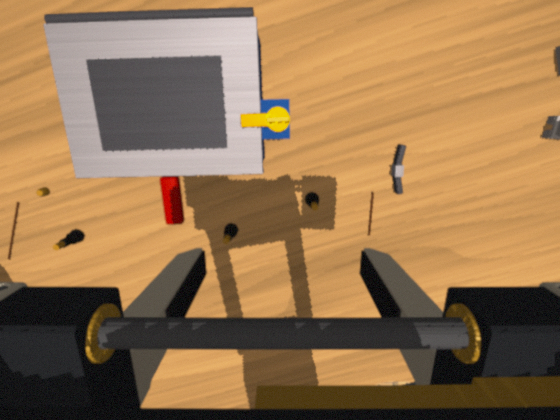

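w1 shows the small tool almost directly below the camera at (288,121). w2 shows the latch disc at (278,119) and the tongue at (172,201). I'll zoom in on both.

Run:
```python
from h import *
a=load('w1')['img'][96:146,263:313]; b=load('w2')['img'][90:150,230:300]
cv2.imwrite('pics/z.png',np.hstack([cv2.resize(a,(400,400),interpolation=cv2.INTER_CUBIC),cv2.resize(b,(400,343),interpolation=cv2.INTER_CUBIC)[:400].copy() if 0 else cv2.copyMakeBorder(cv2.resize(b,(400,343),interpolation=cv2.INTER_CUBIC),0,57,0,0,cv2.BORDER_CONSTANT)]))
w=load('w2'); h=cv2.cvtColor(w['img'],cv2.COLOR_BGR2HSV)
red=cv2.inRange(h,(0,150,80),(6,255,255))|cv2.inRange(h,(174,150,80),(180,255,255))
c=max(cv2.findContours(red,0,1)[0],key=cv2.contourArea); r=cv2.minAreaRect(c); print('red',r)
print([onz(w,*p,93).round(1) for p in cv2.boxPoints(r)])
g=cv2.inRange(h,(0,0,140),(180,60,255)); c=max(cv2.findContours(g,0,1)[0],key=cv2.contourArea)
ap=cv2.approxPolyDP(c,6,True)[:,0]; print([(tuple(p),onz(w,*map(float,p),89).round(1)) for p in ap])
```

```text
red ((171.6724090576172, 199.4310302734375), (47.33466339111328, 18.150209426879883), 82.23483276367188)
[array([531.1, 156.6,  93. ]), array([528.1, 138.9,  93. ]), array([481.7, 151.5,  93. ]), array([484.7, 170.1,  93. ])]
[((np.int32(256), np.int32(18)), array([633.5,  23.2,  89. ])), ((np.int32(44), np.int32(24)), array([685.1, 200.5,  89. ])), ((np.int32(76), np.int32(177)), array([555.9, 237.9,  89. ])), ((np.int32(261), np.int32(173)), array([505.1,  61.2,  89. ])), ((np.int32(261), np.int32(128)), array([545.5,  47.8,  89. ])), ((np.int32(239), np.int32(124)), array([555.1,  66.4,  89. ])), ((np.int32(241), np.int32(112)), array([564.7,  61. ,  89. ])), ((np.int32(260), np.int32(112)), array([559.4,  44.2,  89. ]))]
```

View pics/z.png

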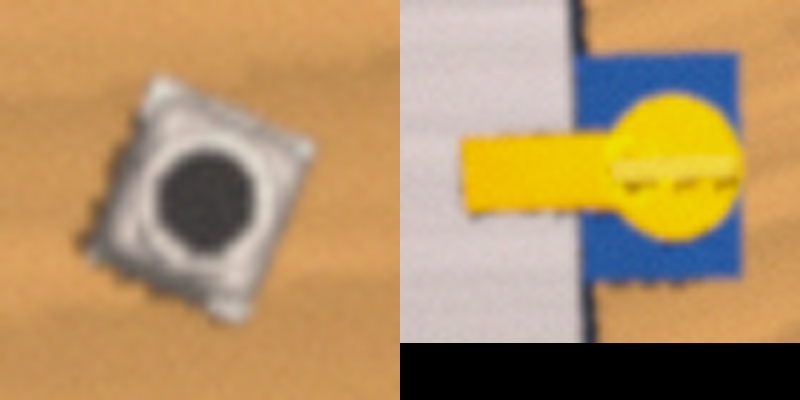

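Run:
```python
from h import *
L=np.array([545.6,27.7]); yaw=-0.283+np.pi
p=np.array([*(L-80*np.array([np.cos(yaw),np.sin(yaw)])),170])
robot.move_ptp(p,[np.pi,0,yaw])
d=snap('wrist','w3'); print(robot.current_t(),d['eye'],d['orientation'],robot.current_tcp_pos())
b=d['img']; u,v=proj(d,[*L,96]).astype(int); print(u,v)
cv2.imwrite('pics/z3.png',cv2.resize(b[v-35:v+35,u-35:u+35],(560,560),interpolation=cv2.INTER_CUBIC))
for n in ['w2','w3','top0','side0']:
    d=load(n);h=cv2.cvtColor(d['img'],cv2.COLOR_BGR2HSV)
    y=cv2.inRange(h,(22,200,150),(32,255,255)); 
    pu,pv=proj(d,[*L,96]).astype(int); m=np.zeros_like(y); r=45 if n[0]=='w' else 20; m[pv-r:pv+r,pu-r:pu+r]=y[pv-r:pv+r,pu-r:pu+r]
    dist=cv2.distanceTransform(m,cv2.DIST_L2,5); print(n,np.unravel_index(dist.argmax(),dist.shape),dist.max(),cv2.boundingRect(m))
w=load('w1'); print('tool top',onz(w,288.75,120.9,64))
w=load('w2'); print('latch disc',onz(w,277.8,119.2,96))
s=load('side0'); print('side tool top', onz(s,195+381/5.5,295+95/5.5,64), 'big', onz(s,195+616/5.5,295+60/5.5,92))
# big tool height: triangulate top hole w1 (321,20) with side
e1,r1=ray(w:=load('w1'),321,20); e2,r2=ray(s,195+616/5.5,295+60/5.5)
A=np.c_[r1,-r2]; k=np.linalg.lstsq(A,e2-e1,rcond=None)[0]; print((e1+r1*k[0]),(e2+r2*k[1]))
e1,r1=ray(w,288.75,120.9); e2,r2=ray(s,195+381/5.5,295+95/5.5)
A=np.c_[r1,-r2]; k=np.linalg.lstsq(A,e2-e1,rcond=None)[0]; print((e1+r1*k[0]),(e2+r2*k[1]))
```

```text
5.275 [543.4378848   28.213726   365.63853226] [2.84798511e+00 2.78888852e-04 1.28793165e+00] [622.35254219   5.37781637 170.08885395]
282 124
w2 (np.int64(119), np.int64(250)) 6.0 (241, 107, 49, 25)
w3 (np.int64(126), np.int64(307)) 7.0 (274, 114, 53, 24)
top0 (np.int64(209), np.int64(256)) 1.4 (254, 208, 14, 7)
side0 (np.int64(0), np.int64(0)) 0.0 (0, 0, 0, 0)
tool top [ 440.0689336  -292.28923856   64.        ]
latch disc [548.35322711  30.21111527  96.        ]
side tool top [ 442.00663436 -291.99057658   64.        ] big [ 517.3155813  -322.09298641   92.        ]
[ 517.20170126 -316.9135734    87.0268616 ] [ 518.69918883 -316.940065     87.45246005]
[ 440.06866733 -292.27903101   64.50232274] [ 441.91520662 -292.56626221   64.50913826]
```

View pics/z3.png

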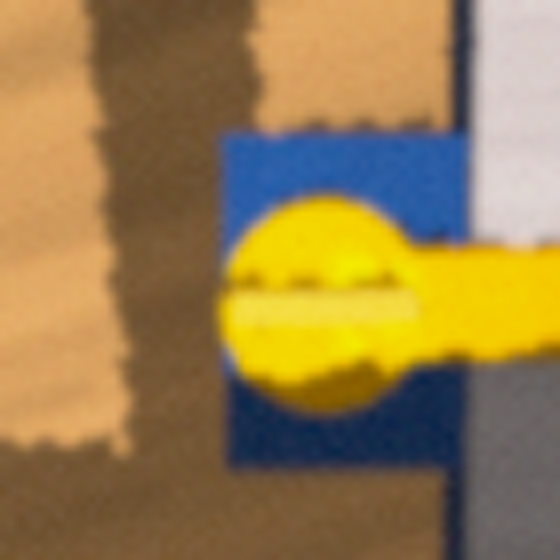

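View pics/w3.png

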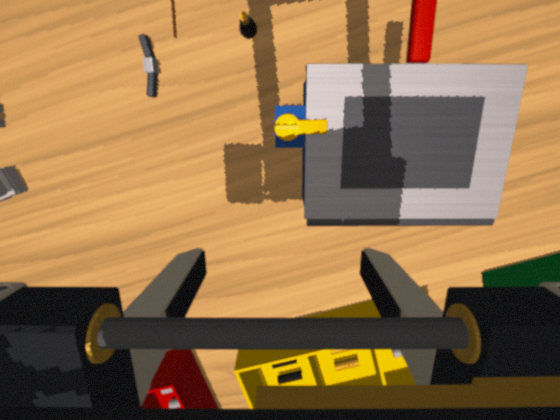

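Run:
```python
from h import *
w=load('w2');v=load('w3')
print('tang',onz(w,278.1,119.2,104),onz(v,287.6,127.4,104)); print('disc',onz(w,277.8,119.2,96),onz(v,287.25,127.0,96))
# tang dir + arm dir
q=lambda x,y:(230+(x-400)/5.714,90+y/5.714); q3=lambda x,y:(247+x/8,89+y/8)
a=onz(w,*q(738,163),104)-onz(w,*q(612,170),104)
def ang(d): return np.degrees(np.arctan2(d[1],d[0]))%180
print('tangdir',ang(a),ang(onz(v,*q3(418,305),104)-onz(v,*q3(235,309),104)))
for (d,z) in((w,'w2'),(v,'w3')):
    h=cv2.cvtColor(d['img'],cv2.COLOR_BGR2HSV)
    g=cv2.inRange(h,(22,180,100),(32,255,255)); pu,pv=proj(d,[548,29,96]).astype(int)
    m=np.zeros_like(g); m[pv-14:pv+14,pu-60:pu+60]=g[pv-14:pv+14,pu-60:pu+60]
    # arm columns
    ys,xs=np.nonzero(m); far=xs.min() if z=='w2' else xs.max(); sg=1 if z=='w2' else -1
    pts=[(far+sg*k, ys[xs==far+sg*k].mean()) for k in range(3,18)]
    P=np.array([onz(d,*p,96) for p in pts]); vx=cv2.fitLine(P[:,:2].astype(np.float32),2,0,.01,.01).ravel(); print(z,'arm',ang(vx), P[0])
    dd=P[0]
    # lid edges
    g=cv2.inRange(h,(0,0,60),(180,60,255))
# lid front-edge in w2
for p in ((76,177),(261,173),(256,18),(44,24)): print(onz(w,*p,89).round(1))
for p in ((307,65),(526,65),(496,219),(305,219)): print(onz(v,*p,89).round(1))
```

```text
tang [548.1984956   29.85809033 104.        ] [549.12805909  30.74562185 104.        ]
disc [548.35322711  30.21111527  96.        ] [548.90075759  30.62606224  96.        ]
tangdir 75.83662977652179 75.00961448290042
w2 arm 75.103096 [556.42199232  60.0556181   96.        ]
w3 arm 75.422104 [556.62605908  60.22941199  96.        ]
[555.9 237.9  89. ]
[505.1  61.2  89. ]
[633.5  23.2  89. ]
[685.1 200.5  89. ]
[505.7  60.2  89. ]
[556.  237.3  89. ]
[687.  200.9  89. ]
[635.4  23.7  89. ]
```

Run:
```python
from h import *
T=[440.7,-292.3]; psi=1.141
robot.move_ptp([*T,130],[np.pi,0,psi]); print(robot.current_t())
robot.move_gripper(0.5); print(robot.current_gripper_width(),robot.current_tcp_pos(),robot.current_t())
print(robot.move_linear([*T,25],speed=120,f_stop=8),robot.current_tcp_pos())
robot.move_gripper(0.0); print(robot.current_gripper_width()*93,robot.current_contact_force())
s=snap('side','s1'); print(robot.current_t())
cv2.imwrite('pics/c3.png',cv2.resize(s['img'][255:365,195:330],None,fx=5,fy=5,interpolation=cv2.INTER_CUBIC))
```

```text
6.5917
0.502081891017866 [ 440.66271871 -292.32549163  129.99089165] 7.4917
False [ 441.16746843 -292.78688201   25.63249121]
19.568195061429723 [-0.03164759  0.4839132   2.24636701]
9.125
```

View pics/c3.png

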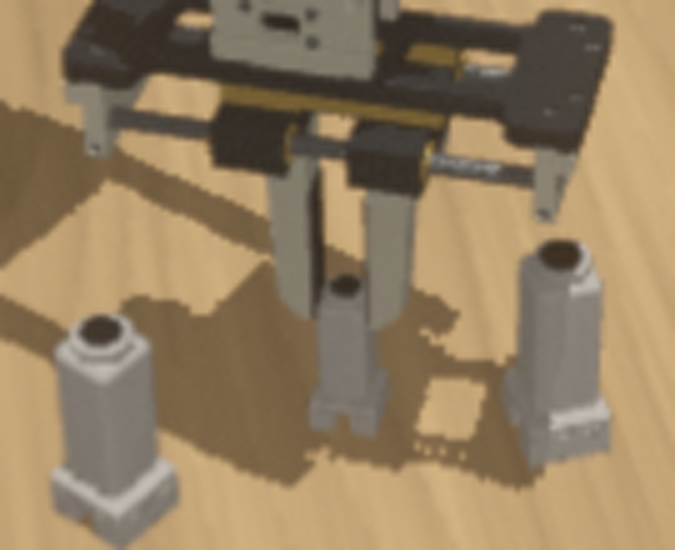

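The tool is gripped with its slot facing the side camera, c3 (345,420). The measured width of 19.6 mm matches the 20 mm grip. I'll lift it and seat it on the tang.

Run:
```python
from h import *
robot.move_linear([441,-292.5,180],speed=250)
robot.move_ptp([548.7,30.4,175],[np.pi,0,1.314]); print(robot.current_t())
robot.move_linear([548.7,30.4,138],speed=120)
robot.sleep(.1)
s=snap('side','s2'); f0=robot.current_contact_force(); print(f0,robot.current_tcp_pos(),robot.current_eef_rot())
print(robot.move_linear([548.7,30.4,121],speed=40,f_stop=6)); print(robot.current_tcp_pos(),robot.current_contact_force()-f0,robot.current_t())
s3=snap('side','s3')
cv2.imwrite('pics/c4.png',np.hstack([cv2.resize(i['img'][150:250,240:340],(400,400),interpolation=cv2.INTER_CUBIC) for i in (s,s3)]))
```

```text
11.175
[ 1.25643825  0.03859386 -0.49554344] [549.4792266   29.95327927 139.00268795] [ 3.13976287e+00 -1.80911721e-04  1.31347673e+00]
True
[548.72380294  30.46446009 121.13910356] [-0.95978183 -0.05347018  6.18623105] 12.2333
```

View pics/c4.png

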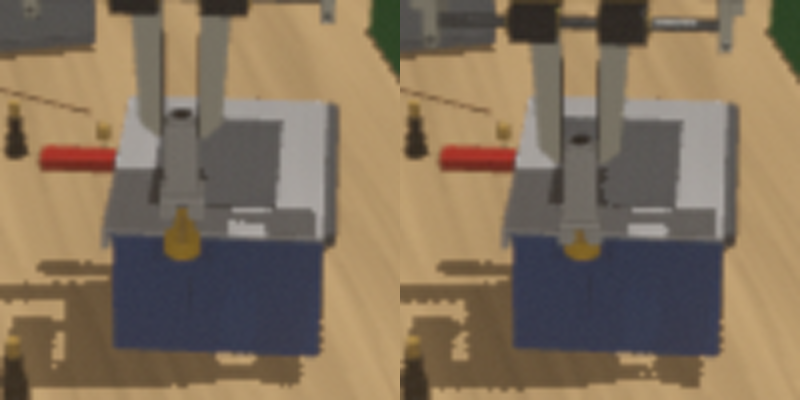

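The tool is seated: TCP z is 121.1 against an expected 121.6, and the foot sits on the latch face. Now I'll turn it anticlockwise.

Run:
```python
from h import *
P=[548.7,30.4,121.8]
for a in np.linspace(1.314,2.94,5)[1:]:
    robot.move_ptp(P,[np.pi,0,a]); print(robot.current_tcp_pos().round(1),robot.current_eef_rot()[2].round(3),robot.current_contact_force().round(1),robot.current_ft_torque().round(3),robot.current_t())
s=snap('side','s4'); t=snap('top','t4')
cv2.imwrite('pics/c5.png',np.hstack([cv2.resize(i,(400,400),interpolation=cv2.INTER_CUBIC) for i in (s['img'][150:250,240:340],t['img'][160:260,200:300])]))
```

```text
[549.1  30.3 121.5] 1.717 [ 2.2 -0.7 -2.2] [-0.025 -0.661 -0.008] 12.7583
[548.9  30.5 121.8] 2.122 [ 2.   0.1 -2.5] [ 0.055 -0.619 -0.009] 13.2333
[548.6  30.5 121.8] 2.528 [ 1.3 -0.2 -1.3] [ 0.059 -0.492 -0.055] 13.7083
[548.5  30.2 121.8] 2.935 [ 1.  -0.5 -0.6] [-0.238 -0.414 -0.048] 14.1833
```

View pics/c5.png

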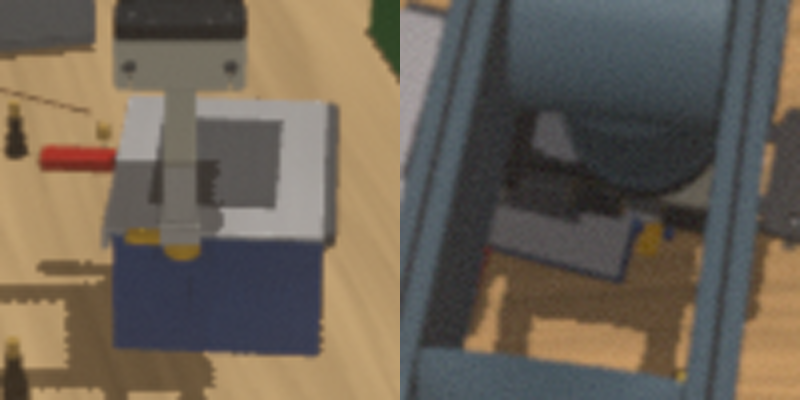

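Run:
```python
from h import *
robot.move_linear([548.7,30.4,175],speed=120)
P=np.array([548.7,30.4])
d=snap('wrist','w5'); print(proj(d,[548.7,30.4,96]),robot.current_t())
# go towards put-down place, look at latch on the way
robot.move_ptp([550,-140,120],[np.pi,0,2.94]); 
d=snap('wrist','w6');t=snap('top','t6');s=snap('side','s6');print(robot.current_t())
cv2.imwrite('pics/c6.png',np.hstack([cv2.resize(i,(400,400),interpolation=cv2.INTER_CUBIC) for i in (s['img'][150:250,240:340],t['img'][160:260,200:300])]))
```

```text
[282.59418014 212.96579699] 14.925
15.825
```

View pics/c6.png

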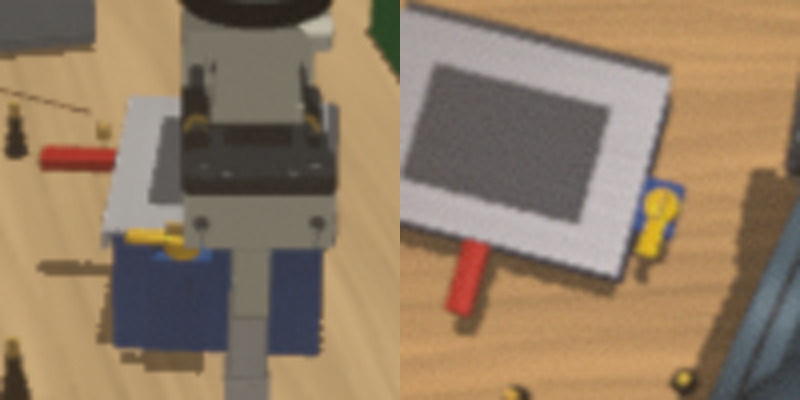

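View pics/w6.png

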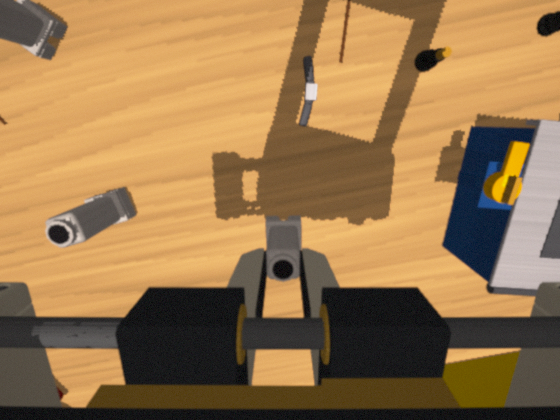

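View pics/s6.png

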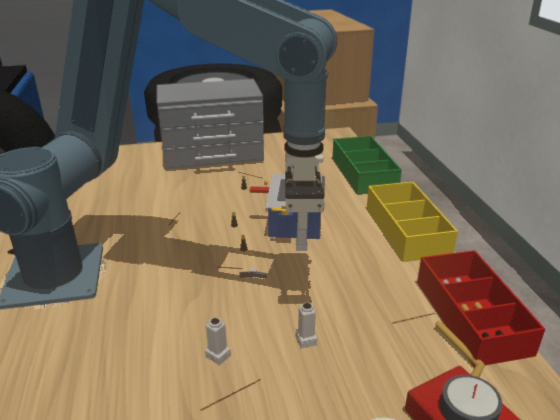

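View pics/t6.png

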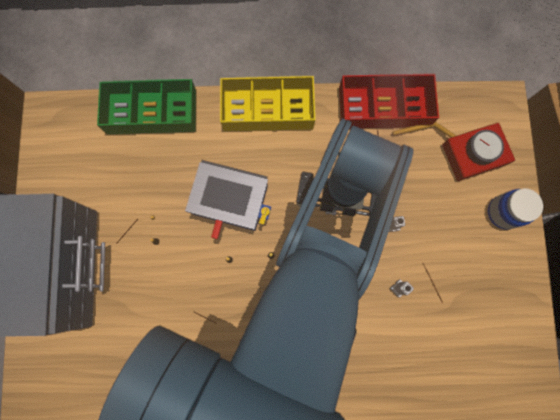

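The arm of the latch has swung forward, alongside the lid (crop (650,245), w6 (516,148)). I'll measure its angle and set the tool down.

Run:
```python
from h import *
d=load('w6');h=cv2.cvtColor(d['img'],cv2.COLOR_BGR2HSV)
g=cv2.inRange(h,(22,180,100),(32,255,255));g[:135]=0;g[215:]=0;g[:,:470]=0
ys,xs=np.nonzero(g)
pts=[(xs[ys==y].mean(),float(y)) for y in range(ys.min()+3,ys.min()+24)]
P=np.array([onz(d,*p,96) for p in pts]);vx=cv2.fitLine(P[:,:2].astype(np.float32),2,0,.01,.01).ravel()
a=np.degrees(np.arctan2(vx[1],vx[0]))%180+0;print(ys.min(),a,'dir', 'latch rad',np.radians(a+180-73.9), P[0])
c=onz(d,503,187,96); print(c)
e=P[0]-[548.7,30.4,96]; print(np.arctan2(e[1],e[0])+2*np.pi-np.radians(73.9), np.hypot(*e[:2]))
f0=robot.current_contact_force()
print(robot.move_linear([550,-140,40],speed=150))
f0=robot.current_contact_force()
print(robot.move_linear([550,-140,24.5],speed=30,f_stop=4),robot.current_tcp_pos(),robot.current_contact_force()-f0,robot.current_t())
```

```text
142 162.13792 dir latch rad 4.6816354 [518.65557157  40.82669421  96.        ]
[547.36190096  28.44261193  96.        ]
7.800941974199496 31.802258281022677
False
True [ 550.13289374 -139.68590193   25.14454181] [0.81961477 1.87650978 5.7366263 ] 17.0167
```

Run:
```python
from h import *
robot.move_gripper(0.45); print(robot.current_t())
robot.move_linear([550,-140,130],speed=200)
s=snap('side','s7');d=snap('wrist','w7');print(robot.current_t(),robot.current_qpos())
cv2.imwrite('pics/c7.png',np.hstack([cv2.resize(i,(400,400),interpolation=cv2.INTER_CUBIC) for i in (s['img'][170:290,250:370],d['img'][120:320,180:380])]))
# plan tongue IK
y=-0.282; c,sn=np.cos(y),np.sin(y)
H=np.array([660.0,111.8,85]) 
def pose(th,a,psi_flip=0):
    u=np.array([c,sn,0])
    g=H+(-u*168*np.cos(th)+np.array([0,0,168*np.sin(th)]))+2*np.array([u[0]*np.sin(th),u[1]*np.sin(th),np.cos(th)])
    al=a+th
    z=u*np.cos(al)-np.array([0,0,np.sin(al)])
    yy=np.array([sn,-c,0])*(1 if not psi_flip else -1)   # jaw
    x=np.cross(yy,z)
    M=np.c_[x,yy,z]
    return g+19*z, R.from_matrix(M).as_euler('xyz')
for flip in (0,1):
  for a in (0,10,20,30,40,50):
    o=[]
    for th in (0,25,50):
        p,o_=pose(np.radians(th),np.radians(a),flip); q=robot.inverse_kinematics(p,o_); o.append(None if q is None else np.round(q,2))
    print(flip,a,*o)
```

```text
17.6167
18.3917 [-4.45942249e-01  3.38779469e-01  1.58056281e+00  2.36957468e-04
  1.22757526e+00 -1.81505249e+00]
0 0 [ 0.71  1.09  2.39  4.16  1.75 -1.28] [ 0.56  0.32  2.39  4.21  0.88 -1.99] [ 0.28  0.04  2.02 -0.68  0.58  2.62]
0 10 [ 0.69  0.88  2.44  4.1   1.5  -1.42] None [ 0.21  0.07  1.88 -0.35  0.75  2.27]
0 20 [ 0.64  0.66  2.45  4.07  1.2  -1.6 ] None [ 0.15  0.12  1.75 -0.18  0.96  2.08]
0 30 [ 0.57  0.45  2.42  4.14  0.88 -1.83] [ 0.31  0.07  2.09 -0.66  0.55  2.66] [ 0.1   0.2   1.6  -0.07  1.17  1.97]
0 40 None [ 0.23  0.09  1.97 -0.32  0.72  2.29] [ 0.05  0.3   1.46 -0.    1.38  1.91]
0 50 None [ 0.16  0.15  1.84 -0.14  0.92  2.09] [0.02 0.41 1.32 0.05 1.58 1.87]
1 0 [0.71 1.09 2.39 4.16 1.75 1.86] [0.56 0.32 2.39 4.21 0.88 1.15] [ 0.28  0.04  2.02 -0.68  0.58 -0.52]
1 10 [0.69 0.88 2.44 4.1  1.5  1.72] None [ 0.21  0.07  1.88 -0.35  0.75 -0.87]
1 20 [0.64 0.66 2.45 4.07 1.2  1.54] None [ 0.15  0.12  1.75 -0.18  0.96 -1.06]
1 30 [0.57 0.45 2.42 4.14 0.88 1.31] [ 0.31  0.07  2.09 -0.66  0.55 -0.48] [ 0.1   0.2   1.6  -0.07  1.17 -1.17]
1 40 None [ 0.23  0.09  1.97 -0.32  0.72 -0.86] [ 0.05  0.3   1.46  0.    1.38 -1.23]
1 50 None [ 0.16  0.15  1.84 -0.14  0.92 -1.05] [ 0.02  0.41  1.32  0.05  1.58 -1.27]<sys>:0: UserWarning: Gimbal lock detected. Setting third angle to zero since it is not possible to uniquely determine all angles.
```

View pics/c7.png

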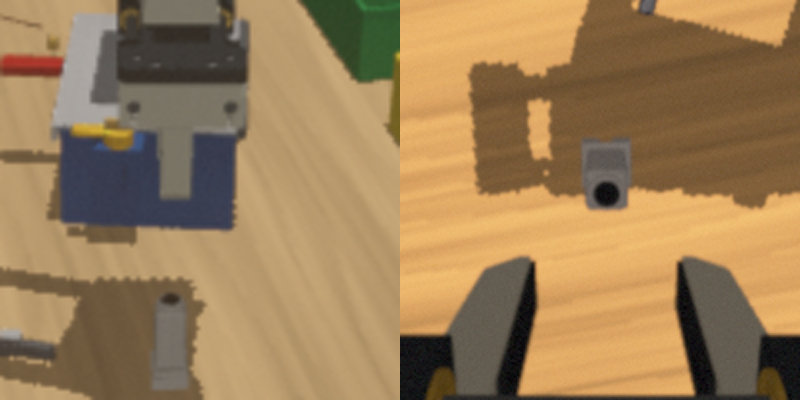

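The tool stands upright and free at about (550,-140). Next I'll plan the tongue grip with a steeper approach.

```bash
cat >> h.py <<'E'
yb=-0.282; u_=np.array([np.cos(yb),np.sin(yb),0]); H=np.array([660.9,111.6,85.]); jy=np.array([np.sin(yb),-np.cos(yb),0])
def pose(th,a,flip=0,off=0,lat=0):
    g=H-u_*168*np.cos(th)+np.array([0,0,168*np.sin(th)])+2*(u_*np.sin(th)+np.array([0,0,np.cos(th)]))+lat*jy
    z=u_*np.cos(a+th)-np.array([0,0,np.sin(a+th)]); yy=jy*(-1 if flip else 1)
    return g+(19-off)*z, R.from_matrix(np.c_[np.cross(yy,z),yy,z]).as_euler('xyz')
E
python3 - <<'E'
from h import *
for flip in (0,1):
  for a in (55,60,65,70,75,80,90):
    o=[]
    for th in (0,20,50):
        q=robot.inverse_kinematics(*pose(np.radians(th),np.radians(a),flip)); o.append(None if q is None else list(np.round(q,2)))
    q=robot.inverse_kinematics(*pose(0,np.radians(a),flip,70)); print(flip,a,*o,'pre',None if q is None else np.round(q,2))
E
```

```text
0 55 [np.float64(0.33), np.float64(0.19), np.float64(2.2), np.float64(-0.98), np.float64(0.41), np.float64(3.04)] [np.float64(0.17), np.float64(0.16), np.float64(1.87), np.float64(-0.15), np.float64(0.88), np.float64(2.1)] [np.float64(0.01), np.float64(0.47), np.float64(1.25), np.float64(0.07), np.float64(1.68), np.float64(1.86)] pre [ 0.41  0.03  2.18 -0.75  0.56  2.83]
0 60 [np.float64(0.29), np.float64(0.18), np.float64(2.14), np.float64(-0.66), np.float64(0.46), np.float64(2.69)] [np.float64(0.14), np.float64(0.2), np.float64(1.8), np.float64(-0.08), np.float64(0.99), np.float64(2.03)] [np.float64(-0.01), np.float64(0.52), np.float64(1.18), np.float64(0.09), np.float64(1.78), np.float64(1.85)] pre [ 0.35  0.03  2.11 -0.53  0.63  2.57]
0 65 [np.float64(0.25), np.float64(0.18), np.float64(2.08), np.float64(-0.43), np.float64(0.54), np.float64(2.44)] [np.float64(0.11), np.float64(0.24), np.float64(1.74), np.float64(-0.04), np.float64(1.09), np.float64(1.98)] [np.float64(-0.02), np.float64(0.58), np.float64(1.11), np.float64(0.12), np.float64(1.87), np.float64(1.84)] pre [ 0.29  0.05
[... 3460 characters left out ...]
1.89), np.float64(-0.1), np.float64(0.84), np.float64(-1.08)] [np.float64(0.05), np.float64(0.38), np.float64(1.54), np.float64(0.06), np.float64(1.39), np.float64(-1.26)] [np.float64(-0.05), np.float64(0.76), np.float64(0.91), np.float64(0.18), np.float64(2.14), np.float64(-1.29)] pre [ 0.16  0.15  1.83 -0.09  1.01 -1.09]
1 90 [np.float64(0.09), np.float64(0.33), np.float64(1.76), np.float64(0.0), np.float64(1.05), np.float64(-1.19)] [np.float64(0.01), np.float64(0.49), np.float64(1.41), np.float64(0.1), np.float64(1.58), np.float64(-1.29)] [np.float64(-0.06), np.float64(0.88), np.float64(0.79), np.float64(0.23), np.float64(2.31), np.float64(-1.27)] pre [ 0.09  0.25  1.67  0.    1.21 -1.19]
```

Run:
```python
from h import *
a=np.radians(75)
robot.move_linear([550,-140,210],speed=250)
robot.move_ptp(*pose(0,a,1,110)); robot.move_gripper(0.6)
d=snap('wrist','w8'); print(robot.current_t(),robot.current_tcp_pos())
for l in (-9,0,9): print([proj(d,H-u_*k+[0,0,8]+l*jy).round(1) for k in (140,168,184)])
```

```text
20.625 [477.00990538 164.74592533 174.90230397]
[array([291.9, 234.9]), array([292.3, 211.3]), array([292.6, 196.8])]
[array([283. , 234.9]), array([283. , 211.3]), array([283. , 196.8])]
[array([274.1, 234.9]), array([273.7, 211.3]), array([273.4, 196.8])]
```

View pics/w8.png

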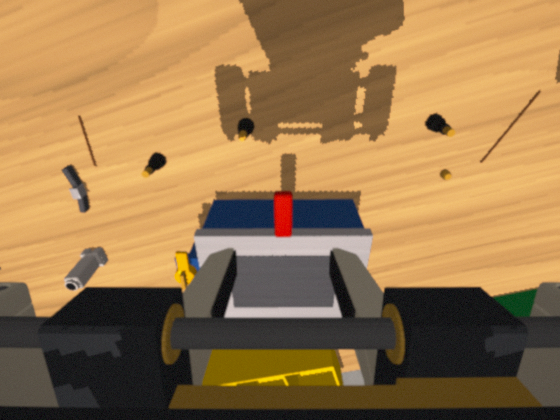

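The tongue is at w8 (274–293, 193–237), centred on the predicted line at u = 283. I'll grip and lift.

Run:
```python
from h import *
a=np.radians(75)
f0=robot.current_contact_force()
print(robot.move_linear(pose(0,a,1,0)[0],speed=100,f_stop=8),robot.current_tcp_pos(),pose(0,a,1,0)[0])
robot.move_gripper(0.0); print(robot.current_gripper_width()*93,(robot.current_contact_force()-f0).round(1),robot.current_t())
d=snap('side','s9')
if 15<robot.current_gripper_width()*93<21:
  for th in np.radians([4,8]):
    robot.move_linear(*pose(th,a,1),speed=50); print(robot.current_tcp_pos().round(1),pose(th,a,1)[0].round(1),(robot.current_contact_force()-f0).round(1),robot.current_gripper_width()*93)
d=snap('side','s10'); print(robot.current_t())
cv2.imwrite('pics/c10.png',cv2.resize(d['img'][130:260,200:360],(800,650))[:600])
```

```text
False [504.65340016 157.12447671  69.24148032] [504.25918684 156.98212514  68.6474093 ]
0.5317475237569601 [ 0.2 -1.1 -0.3] 22.8583
22.9583
```

View pics/c10.png

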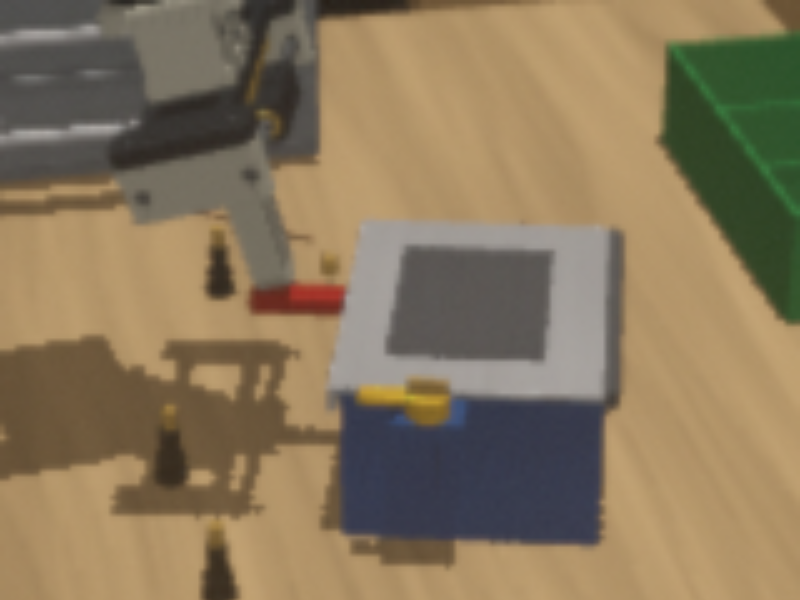

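Run:
```python
from h import *
s=load('s10'); k=lambda P:((proj(s,P)-[200,130])*5).round(0)
z=rot(robot.current_eef_rot())[:,2]; p=robot.current_tcp_pos(); print(z,p,robot.current_gripper_width())
print('tcp',k(p),'grasp',k(p-19*z))
for kk in (136,168,186):
  for zz in (81,93): print(kk,zz,k(H-u_*kk+[0,0,zz-85]+9*jy))
d=snap('wrist','w10'); t=snap('top','t10')
```

```text
[ 0.24859172 -0.07203175 -0.96592628] [504.26684786 156.98042686  68.6343758 ] 0.005337755535369281
tcp [291. 328.] grasp [281. 297.]
136 81 [340. 318.]
136 93 [340. 297.]
168 81 [279. 315.]
168 93 [278. 295.]
186 81 [244. 314.]
186 93 [244. 294.]
```

View pics/w10.png

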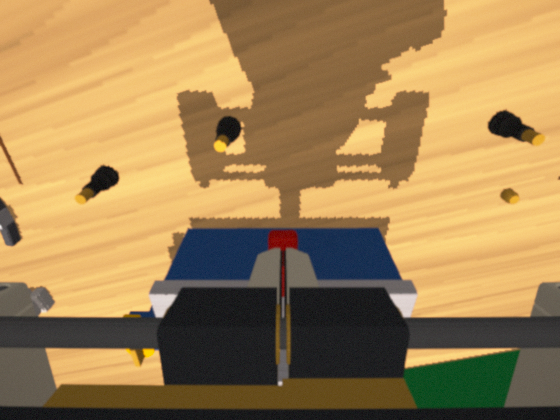

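The jaws closed on nothing, and the side view shows the fingertips only reaching the tongue's top. I'll check how the fingertips compare with the stated TCP.

Run:
```python
from h import *
# s1: TCP (441.17,-292.79,25.6) psi 1.141, opening 20
j=np.array([np.sin(1.141),-np.cos(1.141),0]);p=np.array([441.17,-292.79,25.6])
s=load('s1')
for l in (-12,12):
  print([((proj(s,p+j*l+[0,0,h])-[195,255])*5).round() for h in (0,10,20,25,30)])
# s3
p=np.array([548.7,30.4,121.1]); j=np.array([np.sin(1.314),-np.cos(1.314),0]); s=load('s3')
for l in (-12,12):
  print([((proj(s,p+j*l+[0,0,h])-[240,150])*4+[400,0]).round() for h in (0,10,20,25,30)])
# s7 gripper at 130 open .45 psi 2.94; seen from side finger end
p=np.array([550,-140,130.]); j=np.array([np.sin(2.94),-np.cos(2.94),0]); s=load('s7')
for l in (-30,30):
  print([((proj(s,p+j*l+[0,0,h])-[250,170])*400/120).round() for h in (0,10,20,25,30)])
```

```text
[array([316., 359.]), array([316., 339.]), array([315., 320.]), array([315., 310.]), array([315., 300.])]
[array([376., 369.]), array([376., 349.]), array([376., 329.]), array([376., 320.]), array([376., 310.])]
[array([559., 197.]), array([559., 183.]), array([559., 168.]), array([558., 160.]), array([558., 153.])]
[array([599., 199.]), array([599., 184.]), array([599., 169.]), array([599., 161.]), array([599., 154.])]
[array([174., 241.]), array([175., 227.]), array([175., 213.]), array([175., 207.]), array([175., 200.])]
[array([171., 189.]), array([172., 176.]), array([172., 163.]), array([172., 156.]), array([172., 149.])]
```

View pics/s9.png

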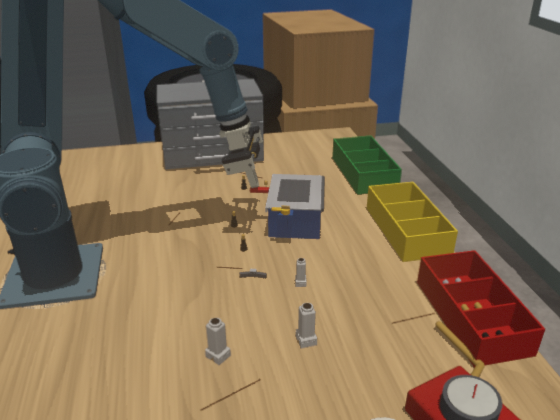

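All three views agree: the real fingertips end about 24 mm short of the reported TCP. I'll back off, go 24 mm deeper and try again.

Run:
```python
from h import *
a=np.radians(75); D=-24
for th in range(0,51,10):
    q=robot.inverse_kinematics(*pose(np.radians(th),a,1,D)); print(th,None if q is None else np.round(q,2).tolist())
robot.move_linear(pose(0,a,1,15)[0],speed=100)
robot.move_gripper(0.6)
f0=robot.current_contact_force()
print(robot.move_linear(pose(0,a,1,D)[0],speed=80,f_stop=8),robot.current_tcp_pos(),pose(0,a,1,D)[0])
robot.move_gripper(0.0); print(robot.current_gripper_width()*93,(robot.current_contact_force()-f0).round(1),robot.current_t())
d=snap('side','s11');
cv2.imwrite('pics/c11.png',cv2.resize(d['img'][130:260,200:360],(800,650))[:600])
```

```text
0 [0.17, 0.26, 1.97, -0.18, 0.68, -0.99]
10 [0.11, 0.29, 1.81, -0.04, 0.96, -1.15]
20 [0.07, 0.35, 1.64, 0.03, 1.23, -1.23]
30 [0.03, 0.44, 1.45, 0.08, 1.49, -1.28]
40 [-0.01, 0.56, 1.26, 0.12, 1.75, -1.3]
50 [-0.03, 0.69, 1.05, 0.15, 1.99, -1.3]
False [510.23335909 155.21297652  45.37676992] [510.22548847 155.25356257  45.46518947]
17.64837110665605 [-1.5 -1.4  1.3] 25.6917
```

View pics/c11.png

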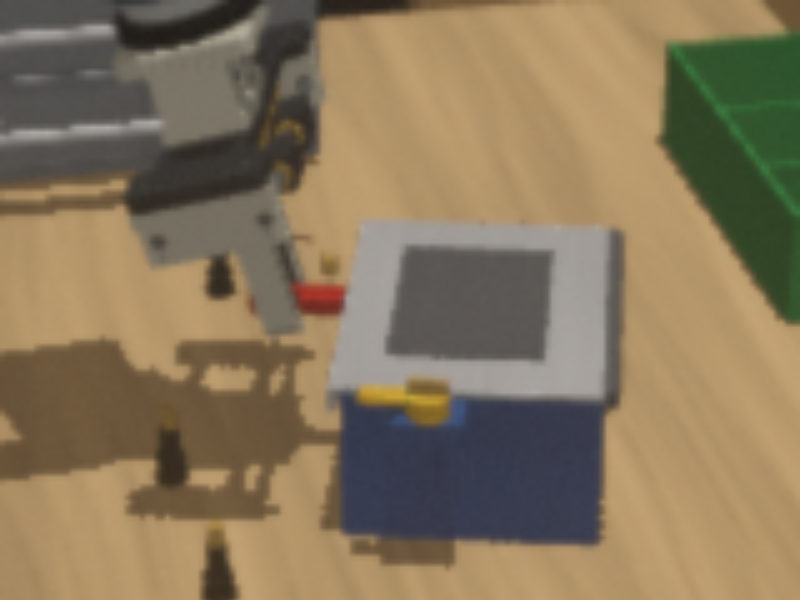

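The tongue is now gripped, at 17.6 mm wide. I'll lift along the arc in small steps and check the forces.

Run:
```python
from h import *
a=np.radians(75); D=-24
f0=robot.current_contact_force()
for th in (4,8,13,18,23,28,33,38,43,47,50):
    if robot.current_gripper_width()*93<14 or np.linalg.norm(robot.current_contact_force()-f0)>40: print('STOP',th);break
    robot.move_linear(*pose(np.radians(th),a,1,D),speed=50)
    print(th,(robot.current_contact_force()-f0).round(1),round(robot.current_gripper_width()*93,1),(robot.current_tcp_pos()-pose(np.radians(th),a,1,D)[0]).round(1))
robot.sleep(.3)
print(robot.current_t(),robot.current_tcp_pos()-pose(np.radians(50),a,1,D)[0],robot.current_eef_rot()-pose(np.radians(50),a,1,D)[1],robot.current_contact_force())
d=snap('side','s12'); t=snap('top','t12'); w=snap('wrist','w12')
cv2.imwrite('pics/c12.png',cv2.resize(d['img'][70:270,160:400],(720,600)))
```

```text
4 [ 0.5 -0.6 -2.1] 17.8 [-0.1 -0.1 -0.4]
8 [ 1.3  0.8 -3.6] 17.6 [-0.1 -0.1 -0.6]
13 [ 0.6 -0.2 -2.7] 17.9 [-0.2 -0.  -0.7]
18 [-0.7  0.7 -2.7] 17.9 [-0.3 -0.  -0.7]
23 [-1.4 -0.2 -1.6] 17.4 [-0.3  0.  -0.7]
28 [-1.3  1.1 -1.1] 18.0 [-0.4  0.1 -0.6]
33 [-1.9  0.2 -1.5] 17.9 [-0.4  0.1 -0.4]
38 [-2.8  0.1  0.8] 17.6 [-0.4  0.1 -0.2]
43 [-3.5  0.7  1.2] 17.4 [-0.3  0.1  0. ]
47 [-4.1  1.1  3.5] 17.7 [-0.3  0.1  0.1]
50 [-3.1  0.7  2.9] 17.7 [-0.3  0.1  0.2]
30.5167 [-0.22087211  0.11864891  0.21794919] [-2.24752290e-05  1.96593766e-04  2.23459750e-04] [-4.00543994  0.1929768   4.41866896]
```

View pics/c12.png

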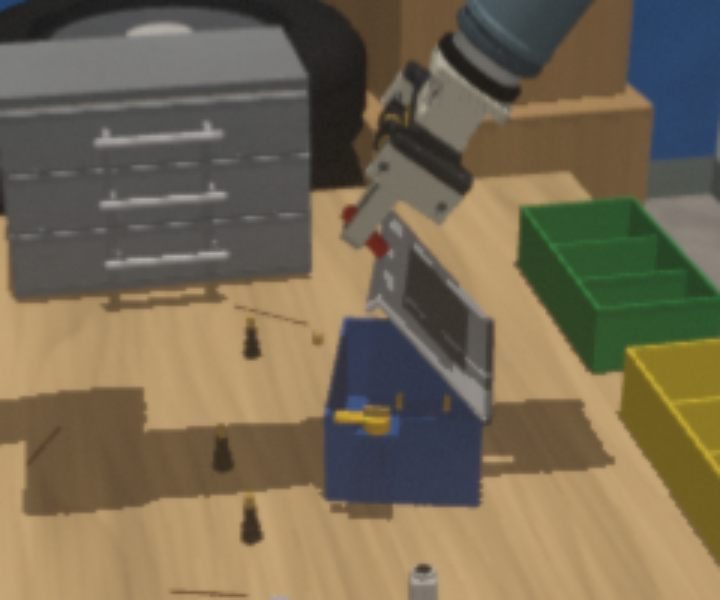

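View pics/t12.png

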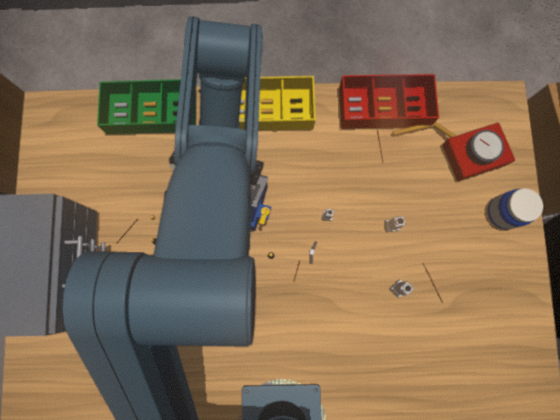

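View pics/w12.png

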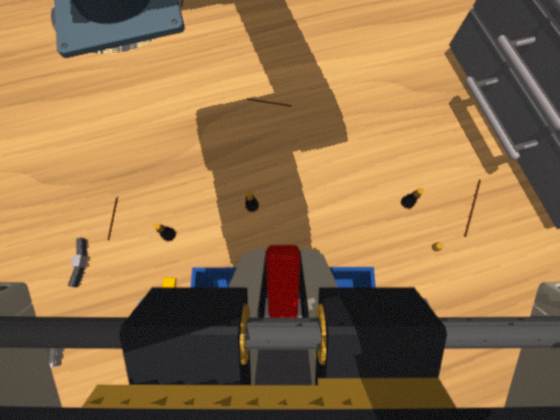

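Run:
```python
from h import *
d=load('s12')
def onp(u,v,l):
    e,r=ray(d,u,v); k=((H+jy*l-e)@jy)/(r@jy); p=e+r*k; return np.array([(p-H)@u_,p[2]-85])
def q(x,y): return 160+x/3,70+y/3
f=onp(*q(372,305),93); h=onp(*q(487,417),93); print(f,h,np.degrees(np.arctan2(f[1]-h[1],h[0]-f[0])))
# predicted lid near edge corners at 45,50,55
for th in np.radians([45,50,55]):
  for (x,z) in ((-136,0),(-136,4),(0,0),(0,4)):
    P=H+jy*93+u_*(x*np.cos(th)+z*np.sin(th))+[0,0,-x*np.sin(th)+z*np.cos(th)]
    print(np.degrees(th).round(),(x,z),((proj(d,P)-[160,70])*3).round(),end=' ')
  print()
im=cv2.resize(d['img'][135:225,265:335],(700,900),interpolation=cv2.INTER_CUBIC); 
for th,c in ((45,(0,0,255)),(50,(0,255,0)),(55,(255,0,0))):
  t=np.radians(th);pp=[]
  for (x,z) in ((-136,4),(0,4)):
    P=H+jy*93+u_*(x*np.cos(t)+z*np.sin(t))+[0,0,-x*np.sin(t)+z*np.cos(t)]
    pp.append(tuple(int(v) for v in ((proj(d,P)-[265,135])*10)))
  cv2.line(im,pp[0],pp[1],c,1)
cv2.imwrite('pics/c13.png',cv2.resize(im,(466,600)))
```

```text
[-88.15010592 101.73666982] [5.4133284  4.76387122] 46.02511389400614
45.0 (-136, 0) [362. 311.] 45.0 (-136, 4) [365. 308.] 45.0 (0, 0) [480. 422.] 45.0 (0, 4) [484. 419.] 
50.0 (-136, 0) [373. 302.] 50.0 (-136, 4) [377. 299.] 50.0 (0, 0) [480. 422.] 50.0 (0, 4) [484. 419.] 
55.0 (-136, 0) [385. 294.] 55.0 (-136, 4) [389. 292.] 55.0 (0, 0) [480. 422.] 55.0 (0, 4) [484. 420.]
```

View pics/c13.png

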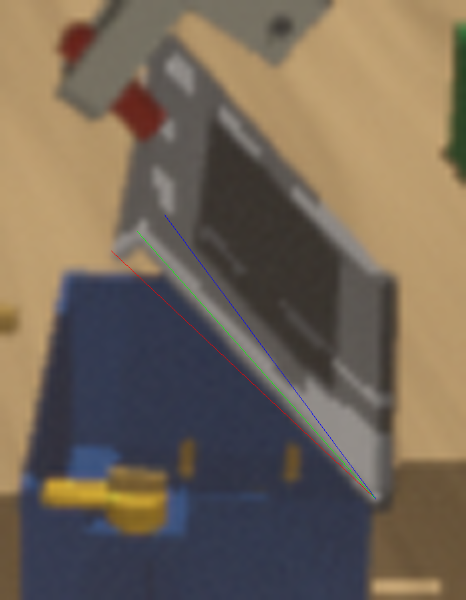

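The checks agree. The lid corner matches the 50° prediction, with the underside and top corners centred at c13 (131,236) against a predicted (132,234). The grip width is steady. The tool stands at top (328,214), and the stems, weight and cap haven't moved from their first pixels. I'll hand in.

Run:
```python
from h import *
print(robot.current_t(),robot.current_gripper_width()*93,np.abs(robot.current_joint_vel()).max(),robot.current_contact_force())
print(robot.hand_in())
```

```text
30.6667 17.65360163769776 0.0023040233130728815 [-4.42282798  0.73108288  5.44454566]
the job is handed in; nothing more can be done
None
```

The job is handed in at 30.7 s, with the gripper still holding the lid at about 50° open.

- **Latch:** I turned it with the smallest chrome tool. The angle measured from the wrist picture was about 1.52–1.54 rad, clear of the lid.
- **Tool:** It was let go upright on the bench at about (550, -140), and the last top view still shows it there.
- **Lid:** I gripped the red tongue and lifted it along its arc to 50°. In the side view its corner fits 50° to about 1–2°, though an angle from hand-picked edge pixels gave 46°. The grip width stayed at 17.4–18.0 mm, the force on the tool was about 7 N, and the arm was at rest.
- **Other parts:** The three stems, the weight and the cap showed no shift from the first pictures. One stem was hidden from above at the end and was checked only from the side.

**First grip missed:** The first try at the tongue closed on nothing. The pictures show the fingertips about 24 mm short of the reported TCP. I backed off, went that much deeper, and the second grip held. Because of this, the tool had been held higher on its square grip than planned, but it seated, turned and stood without trouble.

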